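Reach over the buffing-machine guard with the bent rod and pull its switch home

TASK

Take the bent rod by its wooden handle, reach over the metal guard of the buffing machine with it and pull the black switch paddle behind the guard towards the guard, fully home against its stop; keep it pulled firmly against the stop with about 10 N for about a second, so that it sets, without forcing it and without leaning on the guard. Then hang the rod back in its stand, level and with its leg down as before, and let go. Work the paddle only with the rod, handle it gently, and leave the other things on the bench alone.

Things in the scene. Friction and masses are not known exactly. Their poses are not given: they have to be found in the camera images.
- rod_grip (a point): Centre of the loose bent rod's wooden handle, half-way up and on the rod's axis. Handle 100 mm long (x), 22 wide (y), 26 high (z), with a brass ferrule at its +x end. A 7 mm steel rod runs through it along x, from 85 mm behind this point to 170 mm ahead of it, where it bends straight down into a leg ending 78 mm below the rod's axis.
- rod: The same rod as a solid; its origin is at the handle's centre, x along the rod towards the leg, z up (the leg points to -z). About 130 g, balanced about 45 mm ahead of the origin. A hard pull on the leg can turn the handle between the fingers (the leg swings up): grip it firmly, 40 N or more.
- rod_tip (a point): End of the rod's leg, on its axis: 170 mm ahead of and 75 mm below the handle's centre (the round end reaches 3.5 mm lower).
- stand: Fixed wooden stand, base 210 x 70 x 14 mm, origin on the bench, x along the rod that hangs in it. Uprights 10 mm thick at x = -70 and +90 mm end in V forks (90 degrees, lowest point 115 mm above the bench, top 48 mm wide and 139 mm high) that carry the steel rod on both sides of the handle; the handle is free between them.
- rest (a point): Fixed point of the stand, 120 mm above the bench: where the handle's centre lies when the rod hangs in both forks.
- machine: Fixed grey buffing machine; the origin is on the bench under the middle of its control box, a box 150 x 150 x 95 mm high. Its x points away from the operator, its z up. Behind the box are a motor and a felt wheel (x from 70 to 230 mm, up to 130 mm high).
- guard: Bare metal sheet guard, 4 mm thick, 150 mm wide, upright across the control box's front at x = -77 mm, top edge 160 mm above the bench; side sheets 140 mm high at y = +-73 mm run back to x = 0. Same origin and axes as the machine.
- guard_top (a point): Middle of the guard's top edge, 160 mm above the bench; axes as the machine's.
- paddle_top (a point): Middle of the top edge of the black switch paddle, 142 mm above the bench, on its middle plane. The paddle is an upright plate 8 mm thick (x), 32 mm wide (y), standing on the control box, behind the guard and 18 mm lower than it. Axes as the machine's.
- switch (a joint): Travel of the paddle in m: 0 at its far end (paddle 97 mm behind the guard), growing as it is pulled along the machine's -x towards the guard, to a hard stop at about 0.035. It drags with about 3 N and stays where it is left. It sets when held against the stop with 7 to 14 N for half a second; over 20 N damages it.
- hammer: Chasing hammer lying on the bench, to be left alone.
- punch_pot: Copper pot of punches, 72 mm across and 85 mm high (punches to 150 mm), to be left alone.
- pitch_board: Wooden board, 160 x 160 mm, with a copper disc in black pitch, 44 mm high, to be left alone.
- tin: Glass jar with a steel lid, 56 mm across, 45 mm high, to be left alone.
There are look-alikes about, which are no part of the job. Of the things that look like the stand, take the one that is farthest to the robot's left at the start.

How it is judged:
On the way, in this order (a step that is already met when the one before it is completed fails the run):
1. the rod is lifted out of its stand (z of rod_grip in the frame of stand above 0.15 m), for 0.1 s.
2. the rod's leg is down behind the paddle (x of rod_tip in the frame of paddle_top between 0.004 and 0.06 m and z of rod_tip in the frame of paddle_top below -0.006 m and y of rod_tip in the frame of paddle_top between -0.025 and 0.025 m), for 0.1 s.
3. the paddle is held against its stop by the rod with 7 to 14 N for half a second (value of joint switch above 0.033 m and contact force between rod and switch between 7 and 14 N), for 0.5 s.
At the end, for the whole second after the job is handed in: The switch is within 3 mm of its stop; the rod hangs at rest in both forks of its stand, handle centre within 20 mm of its rest point, along the stand within 0.12 rad, its leg down within 0.2 rad; the gripper has let go (value of joint switch above 0.032 m and distance between rod_grip and rest below 0.02 m and angle between the x axis of rod and the x axis of stand, either way round below 0.12 rad and angle between rod's own z axis and vertical below 0.2 rad and linear speed of rod below 0.02 m/s and contact force between the fingers and rod below 0.1 N); the robot touches nothing.
It fails at once if the paddle is pulled or pushed by the rod with more than 20 N (contact force between rod and switch above 20 N).
It fails at once if the gripper or arm touches the paddle (contact force between any of the fingers, the arm and switch above 0.5 N).
It fails at once if the guard is loaded with more than 10 N (contact force between anything else and guard above 10 N).
It fails at once if a bystander is moved more than 15 mm (distance of any of hammer, punch_pot, pitch_board, tin from where it was at the start of the episode above 0.015 m).
It also fails if it takes over 54 s, if anything falls off the work surface, if the arm or the gripper's body presses on something with over 40 N, if the wrist force passes 120 N, or if a joint passes its speed limit or range.

ROBOT

A 6-joint arm with a two-finger parallel gripper is mounted at the origin on the work surface. World frame = base frame: x ahead of the robot, y to its left, z up, the work surface at z = 0. Lengths are in m, angles in rad, forces in N, time in s.
With the tool pointing down it reaches from about 0.325 to 0.85 m from the base axis. Payload 4.4 kg.
Tool frame: the origin (TCP) lies between the finger pads; the fingertips stand 19 mm ahead of it and the grasp point (between the pads) is the TCP; z points along the fingers, y is the line along which they close (so a half turn about z gives the same grasp; the last joint's range is limited). The gripper opens to 94 mm and grips with 3 to 60 N. Pads are 16 mm wide; open, the fingers measure 119 mm over their backs; the gripper's body (75 mm by 177 mm) begins 78 mm behind the grasp point.
Start: joints at [-1.351, 0.207, 1.542, -0, 1.393, -0.15], TCP at [0.208, -0.536, 0.193] pointing down, gripper open.
Joint ranges: [-2.73, 2.73], [-0.86, 2.22], [0.23, 2.46], [-1.11, 4.25], [0.08, 2.63], [-2.82, 2.82]. Speed limits (rad/s): [2.79, 2.79, 3.14, 3.14, 3.14, 3.14].

INTERFACE

Orientations are given as a rotation vector (axis times angle).
In Python, from rig import arm gives the robot as it stands.
- The arm moves only by the tool drive_tool, never from a script. Its argument "motion" is a list of rows, each a list of 6 numbers: the shift along the tool's x, y, z normalised to -1 to 1, where 1 is 0.4 m, then the turn, a rotation vector about the tool's x, y, z normalised to -1 to 1, where 1 is 45 degrees. A call has 1 to 20 rows; each row is the pose to reach, as a shift and turn from the pose commanded when the call began, along the tool's axes at that moment; what a row does not reach only later rows make up. A row lasts 1/8 s, in which the tool goes at most 62.5 mm and 10.7 degrees, less where a joint would pass 70% of its speed; a pose out of reach is approached as far as the arm can. A call with a number of a shift or a turn outside -1 to 1 is refused whole. A call with a gripper value outside its range is refused whole. "gripper" is the opening, from -1 (shut) to 1 (fully open), set as the call begins (left out, the last holds). The fingers move at their own pace and stop on an object; the grip force is fixed at half the most. Time passes only in rows, so rows that repeat a pose let the fingers close. It gives the time, the measured TCP pose, the force, the opening and the grip force at its end, in the units of the state.
- arm.sense(): the state, without advancing time (a new reading comes with each control period).
- arm.get_image(name): name is "scene" or "top" or "wrist"; returns a dict with "pixels" (400x640x3 uint8, red, green, blue), "range_z" (400x640 float32, m along the optical axis (not along the pixel's ray), 0 where there is no reading), "fx", "fy", "cx", "cy" (pixels), "dist" ([k1, k2, p1, p2, k3] as OpenCV has them; the pictures are not rectified), "R" (3x3) and "t" (3): a world point X has camera coordinates R X + t. Camera axes: x right, y down, z forward; pixel columns grow to the right and rows downward; lengths in m; the calibration is good to about 2 mm. A picture is of the moment at which its call begins.
- arm.job_done(): hands the job in; it is judged then, once.
The state is a dict: "t": time; "joint_pos": joint angles; "joint_vel": joint speeds; "joint_torque": joint torques, N m; "tool_pos": TCP position; "orientation": TCP orientation; "ft_force": force on the tool from outside, world axes, zero at the start; "ft_torque": the same for the moment, N m; "finger_gap": opening from 0.0 (shut) to 1.0 (fully open); "finger_force": force on a finger pad.
Only numpy, scipy, OpenCV 4.12 (cv2) and the standard library are available. Lean on these libraries where they do the work, as an engineer would, in place of code of your own. Each camera call takes 0.05 s, during which the arm holds its last target. There are 200 camera calls.

## Working session

There is one attempt and no reset: what is moved stays moved. The work goes in short steps, Python scripts to look and compute and a tool call to move; the robot and the scene stay as the last step left them, time stands still between calls to the robot, and variables do not carry over. Pictures are saved under pics/ and viewed, at most 10 in all, crops included, and the job is handed in when it is done.

Besides the shell and the picture viewer there is one more tool, called after "Call:" by a JSON object that holds its "method" and its "body", one argument or row to a line. drive_tool: Moves the arm, as the interface text tells. Scaled input: -1 to 1 covers 0.4 m each way for a shift and 45 degrees each way for a turn. Its arguments: {"type":"object","properties":{"motion":{"type":"array","items":{"type":"array","items":{"type":"number","minimum":-1,"maximum":1}}},"gripper":{"type":"number"}},"required":["motion"]}

```bash
mkdir -p pics; cat > h.py <<'E'
import numpy as np, cv2, pickle
from scipy.spatial.transform import Rotation as Ro
from rig import arm
def grab(n):
    im=arm.get_image(n); pickle.dump(im,open(f'pics/{n}.pkl','wb')); return im
def load(n): return pickle.load(open(f'pics/{n}.pkl','rb'))
def K(im): return np.array([[im['fx'],0,im['cx']],[0,im['fy'],im['cy']],[0,0,1.]])
def ray(im,u,v):
    p=cv2.undistortPoints(np.array([[[u,v]]],float),K(im),np.array(im['dist'],float))[0,0]
    return np.array([p[0],p[1],1.])
def pix(im,u,v,r=0):
    z=im['range_z'][int(round(v)),int(round(u))]
    return np.array(im['R']).T@(ray(im,u,v)*z-np.array(im['t']))
def atz(im,u,v,z):
    R=np.array(im['R']);d=R.T@ray(im,u,v);c=-R.T@np.array(im['t'])
    return c+d*(z-c[2])/d[2]
def proj(im,X):
    return cv2.projectPoints(np.array([X],float),cv2.Rodrigues(np.array(im['R'],float))[0],np.array(im['t'],float),K(im),np.array(im['dist'],float))[0].ravel()
def cloud(im):
    v,u=np.mgrid[0:400,0:640]
    p=cv2.undistortPoints(np.stack([u.ravel(),v.ravel()],1).astype(float)[:,None],K(im),np.array(im['dist'],float))[:,0]
    z=im['range_z'].ravel()
    X=(np.c_[p,np.ones(len(p))]*z[:,None]-np.array(im['t']))@np.array(im['R'])
    X[z==0]=np.nan
    return X.reshape(400,640,3)
def move(dp,rot=(0,0,0),s=None):
    "normalised shift for world dp (m), from the current measured orientation"
    s=s or arm.sense(); R=Ro.from_rotvec(s['orientation'])
    return np.round(R.inv().apply(dp)/.4,4)
E
python3 - <<'E'
from h import *
a=grab('top');b=grab('scene')
cv2.imwrite('pics/a.png',cv2.resize(a['pixels'][:,:,::-1],(800,500)))
cv2.imwrite('pics/b.png',cv2.resize(b['pixels'][:,:,::-1],(800,500)))
s=arm.sense();print(s)
for i in (a,b): print(-np.array(i['R']).T@i['t'],i['R'])
E
```

```text
{'t': 0.1, 'joint_pos': array([-1.35047400e+00,  2.07379732e-01,  1.54276283e+00,  1.51914356e-06,
        1.39349894e+00, -1.50499082e-01]), 'joint_vel': array([ 0.00170791, -0.00104913, -0.00303503,  0.00117736, -0.00032621,
        0.00106988]), 'joint_torque': array([ 7.90029790e-04, -3.71864140e+01, -2.82290483e+01,  7.01718894e-02,
        3.11573921e-02, -4.54950202e-05]), 'tool_pos': array([ 0.20819711, -0.53519546,  0.19240432]), 'orientation': array([-3.08573523e+00, -5.78775380e-01,  1.09915185e-04]), 'ft_force': array([-0.01053142, -0.39394343, -0.7324193 ]), 'ft_torque': array([0.02666375, 0.00190905, 0.00201499]), 'finger_force': 0.0, 'finger_gap': 0.9959370147098795}
[ 0.34726204 -0.04116209  1.60573901] [[ 0.00680763 -0.99996536 -0.0047896 ]
 [-0.9899967  -0.0060646  -0.14096012]
 [ 0.14092619  0.00570129 -0.99000369]]
[ 1.11415976 -0.41788676  0.91985457] [[ 0.57364072  0.81888491  0.0190745 ]
 [ 0.62597804 -0.42324983 -0.65498937]
 [-0.52828763  0.38766879 -0.7553973 ]]
```

View pics/a.png

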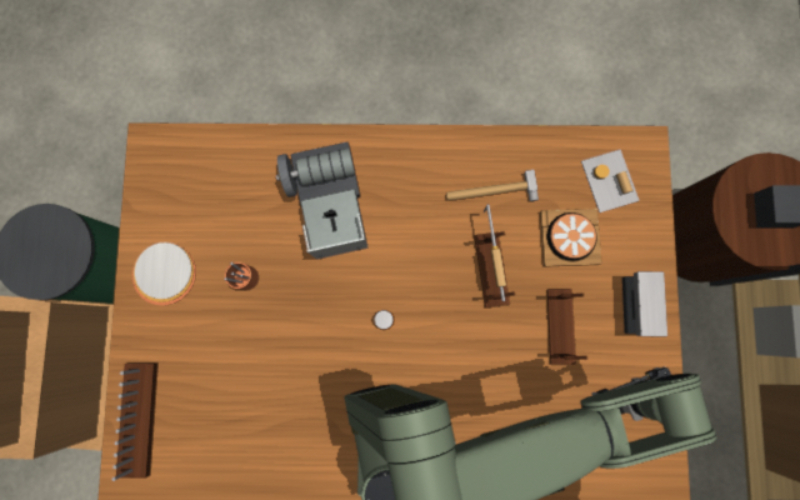

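View pics/b.png

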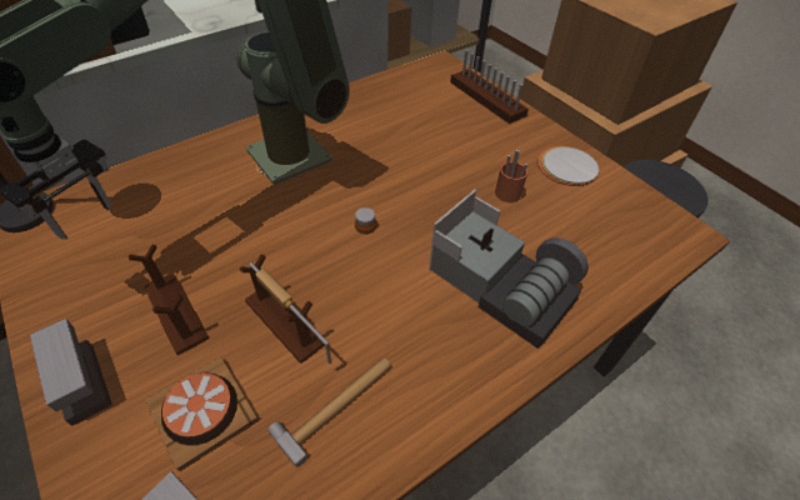

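The top view shows the rod hanging in the left stand at about (495,262) with its leg end at (488,207). The machine's box is around (333,220), with the paddle at (331,215) and the guard's front edge at about (336,250), all at 800-scale. The second, empty stand is the look-alike at (562,325).

```bash
python3 - <<'E'
from h import *
a=load('top');C=cloud(a)
def sel(x0,x1,y0,y1,z0,z1):
    m=(C[...,0]>x0)&(C[...,0]<x1)&(C[...,1]>y0)&(C[...,1]<y1)&(C[...,2]>z0)&(C[...,2]<z1); return C[m]
for u,v in [(488,207),(497,250),(503,300),(331,215),(306,257),(366,247),(300,205),(384,320)]: print((u,v),pix(a,u/1.25,v/1.25).round(3))
def line(P):
    c=P.mean(0);d=np.linalg.svd(P-c)[2][0];return len(P),c.round(4),d.round(3),np.degrees(np.arctan2(d[1],d[0])).round(1),P.min(0).round(3),P.max(0).round(3)
rc=pix(a,497/1.25,262/1.25)
print('handle',line(sel(rc[0]-.2,rc[0]+.2,rc[1]-.1,rc[1]+.1,.122,.2)))
print('base',line(sel(rc[0]-.2,rc[0]+.2,rc[1]-.1,rc[1]+.1,.008,.03)))
p=pix(a,333/1.25,217/1.25)
G=sel(p[0]-.15,p[0]+.05,p[1]-.15,p[1]+.15,.148,.2);print('guard',line(G))
print('paddle',line(sel(p[0]-.05,p[0]+.05,p[1]-.04,p[1]+.04,.12,.15)))
B=sel(p[0]-.15,p[0]+.1,p[1]-.15,p[1]+.15,.085,.105);print('box',cv2.minAreaRect(B[:,:2].astype(np.float32)),len(B))
H=sel(rc[0]-.2,rc[0]+.2,rc[1]-.1,rc[1]+.1,.008,.03);print('baserect',cv2.minAreaRect(H[:,:2].astype(np.float32)))
def crop(n,im,x0,y0,w,h,k): cv2.imwrite(n,cv2.resize(im['pixels'][y0:y0+h,x0:x0+w,::-1],None,fx=k,fy=k,interpolation=cv2.INTER_CUBIC))
crop('pics/c1.png',a,215,105,95,110,5)
crop('pics/c2.png',a,360,150,70,105,5)
i1=cv2.imread('pics/c1.png');i2=cv2.imread('pics/c2.png');
i2=cv2.copyMakeBorder(i2,0,25,0,0,cv2.BORDER_CONSTANT);cv2.imwrite('pics/c.png',cv2.hconcat([i1[:550],i2[:550]]))
E
```

```text
(488, 207) [ 0.67  -0.25   0.119]
(497, 250) [ 0.552 -0.27   0.134]
(503, 300) [ 0.423 -0.286  0.118]
(331, 215) [0.645 0.169 0.125]
(306, 257) [ 0.548  0.257 -0.007]
(366, 247) [0.576 0.083 0.013]
(300, 205) [ 0.701  0.279 -0.007]
(384, 320) [0.37  0.028 0.044]
handle (348, array([ 0.5207, -0.2717,  0.1306]), array([-0.989, -0.145,  0.021]), np.float64(-171.7), array([ 0.426, -0.315,  0.122]), array([ 0.675, -0.232,  0.142]))
base (771, array([ 0.5115, -0.2644,  0.0136]), array([-0.983, -0.182, -0.005]), np.float64(-169.5), array([ 0.335, -0.364,  0.008]), array([ 0.721, -0.172,  0.028]))
guard (84, array([0.5609, 0.1521, 0.1572]), array([-0.229,  0.973,  0.004]), np.float64(103.3), array([0.542, 0.078, 0.148]), array([0.65 , 0.223, 0.165]))
paddle (36, array([0.6478, 0.1712, 0.1366]), array([ 0.204, -0.978, -0.041]), np.float64(-78.2), array([0.643, 0.156, 0.12 ]), array([0.657, 0.186, 0.15 ]))
box ((0.6553753018379211, 0.19247040152549744), (0.210895374417305, 0.18737635016441345), 13.049018859863281) 1738
baserect ((0.528022289276123, -0.2682435214519501), (0.191253662109375, 0.3862110674381256), 89.94263458251953)
```

View pics/c.png

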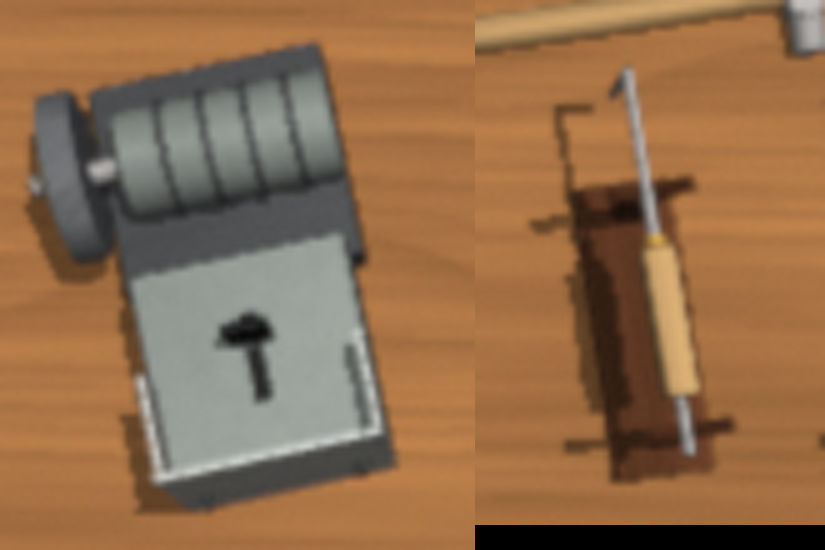

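The crop shows the guard's top edge running from (153,483) to (382,432) and the paddle's top edge at about (219,345) to (273,335), with its slot towards the guard. The rod's bend is at (628,72), the handle's front end at (655,243), its back end at (682,394), and the rod's tail at (690,453).

```bash
python3 - <<'E'
from h import *
a=load('top')
L=lambda u,v,z:atz(a,215+(u-2)/5,105+(v-2)/5,z)
R=lambda u,v,z:atz(a,360+(u-2-475)/5,150+(v-2)/5,z)
ang=lambda d:np.degrees(np.arctan2(d[1],d[0])).round(2)
g1=L(153,481,.16);g2=L(382,431,.16);print('guard',g1.round(4),g2.round(4),((g1+g2)/2).round(4),np.linalg.norm(g1-g2),ang(g1-g2)-90)
p1=L(219,345,.128);p2=L(273,335,.128);print('pad',p1.round(4),p2.round(4))
b1=L(131,281,.095);b2=L(346,235,.095);print('box back',b1.round(4),b2.round(4),ang(b1-b2)-90)
f=R(628,72,.12);t=R(690,453,.12);h1=R(655,243,.133);h2=R(682,394,.133)
print('rod',f.round(4),t.round(4),np.linalg.norm(f-t),ang(f-t),'handle',h1.round(4),h2.round(4),((h1+h2)/2).round(4),np.linalg.norm(h1-h2))
d=(f-t)/np.linalg.norm(f-t);print('origin from bend',(f-.1735*d).round(4),'tail',(t+.085*d).round(4))
# base corners
q=[R(612,480,.014),R(712,470,.014)];print('base',q)
s=arm.sense();Rm=Ro.from_rotvec(s['orientation']).as_matrix();print(Rm.round(3))
E
```

```text
guard [0.5432 0.225  0.16  ] [0.5767 0.0779 0.16  ] [0.5599 0.1514 0.16  ] 0.1508740599563395 12.840000000000003
pad [0.639  0.1898 0.128 ] [0.6459 0.1541 0.128 ]
box back [0.6896 0.2563 0.095 ] [0.7226 0.1102 0.095 ] 12.719999999999999
rod [ 0.6758 -0.2493  0.12  ] [ 0.4219 -0.2864  0.12  ] 0.2566215350463951 8.31 handle [ 0.5585 -0.2636  0.133 ] [ 0.4594 -0.2797  0.133 ] [ 0.509  -0.2717  0.133 ] 0.10032607314257257
origin from bend [ 0.5041 -0.2743  0.12  ] tail [ 0.506  -0.2741  0.12  ]
base [array([ 0.40804304, -0.24906053,  0.014     ]), array([ 0.41546313, -0.31901399,  0.014     ])]
[[ 0.932  0.362 -0.   ]
 [ 0.362 -0.932  0.002]
 [ 0.    -0.002 -1.   ]]
```

Call:
{"method": "drive_tool", "body": {
  "motion": [
    [0.2,-0.07,-0.15,0,0,0.1],
    [0.934,-0.34,-0.15,0,0,0.287],
    [0.934,-0.34,-0.15,0,0,0.287],
    [0.934,-0.34,-0.15,0,0,0.287],
    [0.934,-0.34,-0.15,0,0,0.287],
    [0.934,-0.34,-0.15,0,0,0.287],
    [0.934,-0.34,-0.15,0,0,0.287],
    [0.934,-0.34,-0.15,0,0,0.287],
    [0.934,-0.34,-0.15,0,0,0.287],
    [0.934,-0.34,-0.15,0,0,0.287]
  ]
}}

```text
t: 1.35
tool_pos: [0.5062, -0.2748, 0.2531]
orientation: [-3.133, -0.225, 0.001]
ft_force: [-0.9, -0.5, -0.2]
finger_gap: 1.003
finger_force: 0.0
```

```bash
python3 - <<'E'
from h import *
a=grab('wrist')
cv2.imwrite('pics/d.png',cv2.resize(a['pixels'][:,:,::-1],(800,500)))
s=arm.sense();print(s['t'],s['tool_pos'],Ro.from_rotvec(s['orientation']).as_matrix().round(3),s['ft_force'],s['joint_pos'])
for X in [(.507,-.273,.133),(.556,-.266,.133),(.458,-.28,.133)]: print(proj(a,X)*1.25)
E
```

```text
1.4 [ 0.50622907 -0.27486027  0.25320674] [[ 0.99   0.143 -0.001]
 [ 0.143 -0.99   0.   ]
 [-0.001 -0.    -1.   ]] [-0.42877637 -0.20666054  0.30348024] [-6.47450659e-01  1.69507250e-01  1.46179327e+00 -2.84800148e-04
  1.51082637e+00  7.80187398e-01]
[399.52515812 240.89693724]
[399.5780829  186.72056036]
[399.47806084 291.11161599]
```

View pics/d.png

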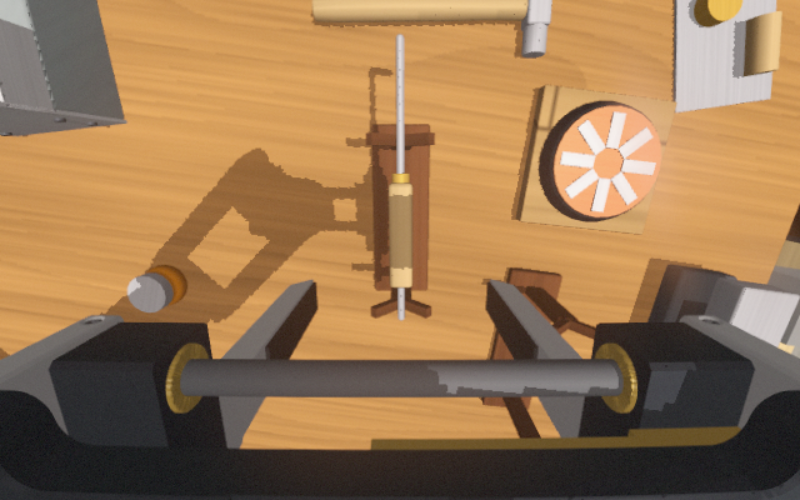

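The wrist view shows the rod vertical at column 400, centred between the fingers and aligned with the tool. The handle runs from row 185 to row 287, the front fork is at row 137 and the back fork at row 308.

```bash
python3 - <<'E'
from h import *
a=load('wrist')
for u,v in [(372,139),(432,139),(373,312),(430,312)]: print(atz(a,u/1.25,v/1.25,.137).round(4))
for u,v in [(401,185),(401,287)]: print(atz(a,u/1.25,v/1.25,.13).round(4))
E
```

```text
[ 0.5927 -0.237   0.137 ]
[ 0.6001 -0.2876  0.137 ]
[ 0.4346 -0.2576  0.137 ]
[ 0.4425 -0.312   0.137 ]
[ 0.5575 -0.2671  0.13  ]
[ 0.4613 -0.281   0.13  ]
```

Call:
{"method": "drive_tool", "body": {
  "motion": [
    [0.008,0,0.15,0,0,0],
    [0.008,0,0.26,0,0,0],
    [0.008,0,0.31,0,0,0],
    [0.008,0,0.333,0,0,0],
    [0.008,0,0.333,0,0,0]
  ]
}}

```text
t: 2.02
tool_pos: [0.51, -0.2739, 0.1202]
orientation: [-3.133, -0.226, 0.0]
ft_force: [0.1, -0.8, 0.2]
finger_gap: 0.998
finger_force: 0.0
```

Call:
{"method": "drive_tool", "body": {
  "motion": [
    [0,0,0,0,0,0],
    [0,0,0,0,0,0],
    [0,0,0,0,0,0],
    [0,0,0,0,0,0],
    [0,0,0,0,0,0],
    [0,0,0,0,0,0]
  ],
  "gripper": -1
}}

```text
t: 2.78
tool_pos: [0.5104, -0.2733, 0.1202]
orientation: [-3.133, -0.228, 0.0]
ft_force: [-0.4, 0.0, 0.2]
finger_gap: 0.401
finger_force: 0.0
```

Call:
{"method": "drive_tool", "body": {
  "motion": [
    [0,0,0,0,0,0],
    [0,0,0,0,0,0],
    [0,0,0,0,0,0],
    [0,0,0,0,0,0],
    [0,0,0,0,0,0]
  ]
}}

```text
t: 3.4
tool_pos: [0.5113, -0.2746, 0.1229]
orientation: [3.13, 0.228, 0.003]
ft_force: [-1.9, -0.5, 9.1]
finger_gap: 0.016
finger_force: 24.8
```

```bash
python3 - <<'E'
from h import *
a=grab('wrist');b=grab('scene')
i1=cv2.resize(a['pixels'][60:310,200:440,::-1],(400,416))
i2=cv2.resize(b['pixels'][170:310,170:305,::-1],(400,416))
cv2.imwrite('pics/e.png',cv2.hconcat([i1,i2]))
s=arm.sense();print(s['finger_gap'],s['finger_force'],s['ft_force'],s['ft_torque'])
E
```

```text
0.015856753655665943 24.757338515482843 [-1.42359853  0.15137583  9.03953671] [ 0.00586383  0.44634303 -0.00912214]
```

View pics/e.png

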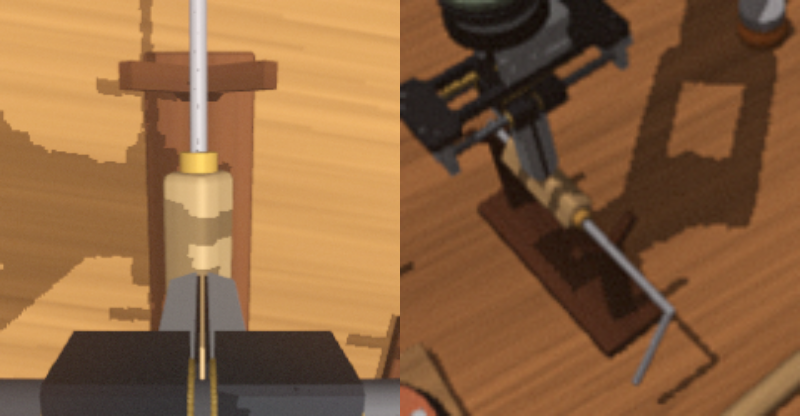

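The fingers have closed above the handle instead of around it, and in the scene crop the leg looks rolled sideways. I'll check heights with the depth data.

```bash
python3 - <<'E'
from h import *
a=load('wrist');b=load('scene')
w=lambda u,v:(200+u*240/400,60+v*250/416)
for n,(u,v) in dict(rodfront=(198,20),rod2=(198,110),ferr=(198,162),hand=(198,190),hand2=(198,255),hL=(175,200),hR=(222,200),fingL=(180,290),fingR=(225,290),fing2=(215,320),forkL=(130,75)).items(): print(n,pix(a,*w(u,v)).round(4))
w=lambda u,v:(170+(u-400)*135/400,170+v*140/416)
for n,(u,v) in dict(bend=(670,312),leg=(655,345),tip=(638,378),rod=(630,265),hand=(565,205),hback=(515,160),finger=(540,160),fingertip=(550,185)).items(): print('s',n,pix(b,*w(u,v)).round(4))
E
```

```text
rodfront [ 0.6178 -0.2576  0.1238]
rod2 [ 0.5845 -0.2624  0.1239]
ferr [ 0.5642 -0.2654  0.1274]
hand [ 0.5541 -0.2669  0.1348]
hand2 [ 0.5275 -0.2708  0.1347]
hL [ 0.5477 -0.2583  0.1291]
hR [ 0.5497 -0.2777  0.1239]
fingL [ 0.5196 -0.2654  0.1558]
fingR [ 0.522  -0.2817  0.1557]
fing2 [ 0.5214 -0.2773  0.1818]
forkL [ 0.5929 -0.2363  0.1388]
s bend [ 0.68   -0.2468  0.1199]
s leg [ 0.6837 -0.2654  0.0918]
s tip [ 0.6874 -0.2861  0.0644]
s rod [ 0.6274 -0.2528  0.1239]
s hand [ 0.5517 -0.2711  0.1318]
s hback [ 0.4822 -0.2845  0.1268]
s finger [ 0.5217 -0.2735  0.1619]
s fingertip [ 0.5284 -0.2728  0.1344]
```

```bash
python3 - <<'E'
from h import *
a=load('wrist');w=lambda u,v:(200+u*240/400,60+v*250/416)
for u in (170,190,212,235):
  for v in (270,276,282,300,325,334,350): print((u,v),pix(a,*w(u,v)).round(4),end=' ')
  print()
E
```

```text
(170, 270) [ 0.5172 -0.2601  0.1281] (170, 276) [ 0.5145 -0.2605  0.1282] (170, 282) [ 0.5187 -0.2612  0.1467] (170, 300) [ 0.5192 -0.2623  0.1654] (170, 325) [ 0.5194 -0.2636  0.1854] (170, 334) [ 0.5434 -0.264   0.2389] (170, 350) [ 0.5436 -0.2644  0.2451] 
(190, 270) [ 0.5209 -0.2684  0.1353] (190, 276) [ 0.5203 -0.2686  0.1409] (190, 282) [ 0.5198 -0.2688  0.1466] (190, 300) [ 0.52   -0.2692  0.1651] (190, 325) [ 0.52   -0.2697  0.1847] (190, 334) [ 0.5209 -0.2697  0.1927] (190, 350) [ 0.5199 -0.2701  0.2001] 
(212, 270) [ 0.5207 -0.2777  0.1309] (212, 276) [ 0.5211 -0.2774  0.1396] (212, 282) [ 0.5212 -0.2772  0.1469] (212, 300) [ 0.5214 -0.2768  0.1656] (212, 325) [ 0.5211 -0.2763  0.1851] (212, 334) [ 0.5214 -0.2761  0.1917] (212, 350) [ 0.5208 -0.276   0.2002] 
(235, 270) [ 0.4843 -0.302   0.0142] (235, 276) [ 0.4801 -0.3027  0.0145] (235, 282) [ 0.4761 -0.3033  0.0153] (235, 300) [ 0.5222 -0.2848  0.1648] (235, 325) [ 0.5222 -0.2833  0.1851] (235, 334) [ 0.5458 -0.2754  0.2403] (235, 350) [ 0.5449 -0.2752  0.2444]
```

Call:
{"method": "drive_tool", "body": {
  "motion": [
    [0,0,0,0,0,0],
    [0,0,0,0,0,0],
    [0,0,0,0,0,0],
    [0,0,0,0,0,0],
    [0,0,0,0,0,0],
    [0,0,0,0,0,0],
    [0,0,0,0,0,0]
  ],
  "gripper": 0.2
}}

```text
t: 4.38
tool_pos: [0.5104, -0.2733, 0.1202]
orientation: [-3.133, -0.228, 0.0]
ft_force: [-0.3, -0.7, -0.6]
finger_gap: 0.598
finger_force: 0.0
```

```bash
python3 - <<'E'
from h import *
a=grab('wrist');b=grab('scene')
i1=cv2.resize(a['pixels'][60:310,200:440,::-1],(400,416))
i2=cv2.resize(b['pixels'][170:310,170:305,::-1],(400,416))
cv2.imwrite('pics/f.png',cv2.hconcat([i1,i2]))
s=arm.sense();print(s['finger_gap'],s['finger_force'],s['ft_force'],s['ft_torque'],s['tool_pos'])
E
```

```text
0.5963678348366617 0.0 [-0.58005391 -0.13404082  0.27755162] [0.02861836 0.00318024 0.00824346] [ 0.5104491  -0.27335314  0.12025938]
```

View pics/f.png

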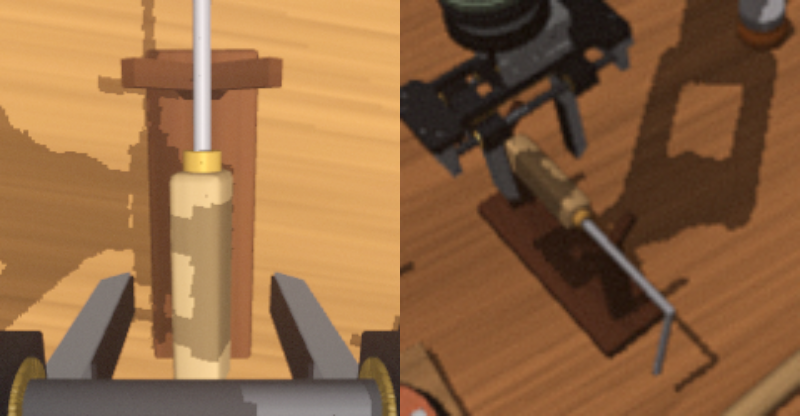

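Opened again: the leg is back down, and the fingers now stand on both sides of the handle, with tips at (120,276) and (285,276) in the left half. I'll measure the tip heights.

```bash
python3 - <<'E'
from h import *
a=load('wrist');b=load('scene');C=cloud(a)
w=lambda u,v:(200+u*240/400,60+v*250/416)
for u,v in [(115,279),(125,283),(105,300),(120,300),(80,350),(280,279),(290,283),(300,310),(130,290),(273,290)]: print((u,v),pix(a,*w(u,v)).round(4))
w2=lambda u,v:(170+(u-400)*135/400,170+v*140/416)
for u,v in [(510,195),(508,180),(500,160),(578,152),(575,140),(565,110)]: print('s',(u,v),pix(b,*w2(u,v)).round(4))
for u,v in [(670,312),(664,340),(657,370)]: print('leg',pix(b,*w2(u,v)).round(4))
for u,v in [(185,200),(200,200),(225,200),(200,260),(200,340)]: print('h',pix(a,*w(u,v)).round(4))
E
```

```text
(115, 279) [ 0.5152 -0.2385  0.142 ]
(125, 283) [ 0.5144 -0.2426  0.1427]
(105, 300) [ 0.5147 -0.2387  0.162 ]
(120, 300) [ 0.5143 -0.2435  0.1593]
(80, 350) [ 0.515  -0.2392  0.1981]
(280, 279) [ 0.5243 -0.3026  0.1412]
(290, 283) [ 0.5249 -0.3056  0.1459]
(300, 310) [ 0.5248 -0.3041  0.1716]
(130, 290) [ 0.5111 -0.2447  0.141 ]
(273, 290) [ 0.5205 -0.3     0.1442]
s (510, 195) [ 0.4432 -0.2902  0.0342]
s (508, 180) [ 0.5251 -0.3036  0.1614]
s (500, 160) [ 0.524  -0.3046  0.1874]
s (578, 152) [ 0.5144 -0.2389  0.1393]
s (575, 140) [ 0.516  -0.2395  0.1579]
s (565, 110) [ 0.5156 -0.2417  0.1981]
leg [ 0.6811 -0.2473  0.122 ]
leg [ 0.6838 -0.2573  0.0916]
leg [ 0.6844 -0.2682  0.0534]
h [ 0.5485 -0.2612  0.1322]
h [ 0.5498 -0.267   0.1349]
h [ 0.5497 -0.2773  0.1258]
h [ 0.525  -0.2706  0.1332]
h [ 0.4902 -0.2757  0.1344]
```

The depth data puts the fingertips at z≈0.137, but the reported TCP says 0.101. So the real grasp point is about 36 mm higher than reported, and the fingers closed on top of the handle. I'll go 36 mm lower and then check the tip height.

Call:
{"method": "drive_tool", "body": {
  "motion": [
    [0,0,0.03,0,0,0],
    [0,0,0.06,0,0,0],
    [0,0,0.09,0,0,0],
    [0,0,0.09,0,0,0]
  ]
}}

```text
t: 4.97
tool_pos: [0.5091, -0.2724, 0.0822]
orientation: [-3.131, -0.228, 0.005]
ft_force: [-0.4, 0.5, 0.1]
finger_gap: 0.599
finger_force: 0.0
```

```bash
python3 - <<'E'
from h import *
b=grab('scene');C=cloud(b)
s=arm.sense();print(s['t'],s['ft_force'],s['tool_pos'])
m=(abs(C[...,0]-.52)<.03)&((abs(C[...,1]+.305)<.012)|(abs(C[...,1]+.240)<.008))&(C[...,2]>.03)&(C[...,2]<.2)
for y0,y1 in [(-.32,-.293),(-.25,-.23)]:
    P=C[m&(C[...,1]>y0)&(C[...,1]<y1)];P=P[P[:,2].argsort()];print(P[:12:2].round(3).tolist())
i2=cv2.resize(b['pixels'][150:310,150:310,::-1],(560,560));cv2.imwrite('pics/g.png',i2)
E
```

```text
5.025 [-0.77757639  0.02158615 -0.40742118] [ 0.50980469 -0.27285666  0.08314042]
[[0.523, -0.3, 0.099], [0.522, -0.299, 0.101], [0.523, -0.305, 0.103], [0.522, -0.307, 0.104], [0.52, -0.298, 0.107], [0.524, -0.304, 0.108]]
[[0.503, -0.243, 0.096], [0.514, -0.24, 0.097], [0.509, -0.243, 0.099], [0.512, -0.239, 0.1], [0.514, -0.233, 0.101], [0.5, -0.244, 0.102]]
```

View pics/g.png

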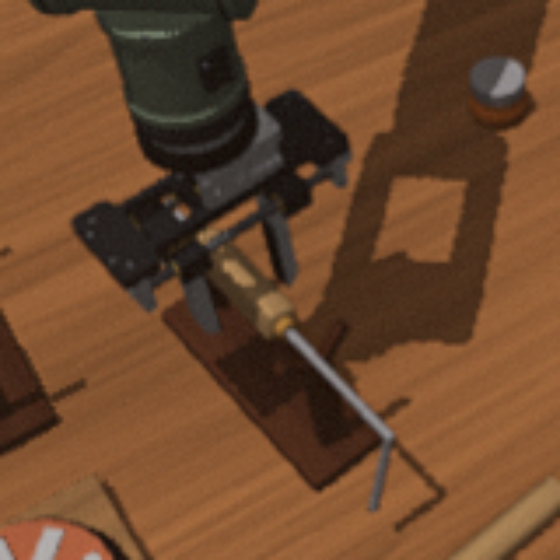

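The picture shows the fingers straddling the handle, tips at (205,325) and (285,275), and the depth data puts the tips at z≈0.098. The grasp is now at handle height, so I'll close.

Call:
{"method": "drive_tool", "body": {
  "motion": [
    [0,0,0,0,0,0],
    [0,0,0,0,0,0],
    [0,0,0,0,0,0],
    [0,0,0,0,0,0],
    [0,0,0,0,0,0],
    [0,0,0,0,0,0],
    [0,0,0,0,0,0],
    [0,0,0,0,0,0],
    [0,0,0,0,0,0]
  ],
  "gripper": -1
}}

```text
t: 6.15
tool_pos: [0.5107, -0.2734, 0.0846]
orientation: [3.133, 0.228, 0.001]
ft_force: [-0.1, 1.3, 4.3]
finger_gap: 0.28
finger_force: 30.0
```

```bash
cat >> h.py <<'E'
def leg(im,x0=.66,x1=.71,y0=-.33,y1=-.2,z0=.03,z1=.11):
    C=cloud(im);m=(C[...,0]>x0)&(C[...,0]<x1)&(C[...,1]>y0)&(C[...,1]<y1)&(C[...,2]>z0)&(C[...,2]<z1)
    P=C[m];c=np.median(P,0);P=P[np.linalg.norm(P[:,:2]-c[:2],axis=1)<.03];c=P.mean(0);d=np.linalg.svd(P-c)[2][0];d*=-np.sign(d[2]);return len(P),c.round(4),d.round(3),P[:,2].min().round(3)
E
python3 - <<'E'
from h import *
b=grab('scene');print(leg(b));s=arm.sense();print(s['finger_gap'],s['ft_force'],s['ft_torque'],s['tool_pos'])
E
```

```text
(51, array([ 0.6824, -0.259 ,  0.08  ]), array([ 0.04 , -0.26 , -0.965]), np.float64(0.047))
0.28435470265268115 [-0.03077327  2.57107647  4.21678802] [ 0.29135566  0.09439876 -0.00190283] [ 0.51069106 -0.27336344  0.08461939]
```

The rod was clamped with its leg still rolled 15° towards -y. I'll open, tilt the tool 15° about the rod to match, and grip it flat. I'll level it after lifting.

Call:
{"method": "drive_tool", "body": {
  "motion": [
    [0,0,0,0,0,0],
    [0,0,0,0,0,0],
    [0,0,0,0,0,0],
    [0,0.012,0,-0.17,0,0],
    [0,0.0227,-0.003,-0.335,0,0],
    [0,0.0227,-0.003,-0.335,0,0],
    [0,0.0227,-0.003,-0.335,0,0]
  ],
  "gripper": 0
}}

```text
t: 7.08
tool_pos: [0.5121, -0.2826, 0.0857]
orientation: [2.872, 0.209, 0.028]
ft_force: [0.1, 0.1, -1.1]
finger_gap: 0.497
finger_force: 0.0
```

```bash
python3 - <<'E'
from h import *
b=grab('scene');print(leg(b));s=arm.sense();print(s['finger_gap'],s['ft_force'],s['ft_torque'],s['tool_pos'],Ro.from_rotvec(s['orientation']).as_matrix().round(3))
a=grab('wrist')
cv2.imwrite('pics/i.png',cv2.hconcat([cv2.resize(a['pixels'][60:310,200:440,::-1],(400,416)),cv2.resize(b['pixels'][150:310,150:304,::-1],(400,416))]))
E
```

```text
(49, array([ 0.6825, -0.2589,  0.0799]), array([ 0.039, -0.26 , -0.965]), np.float64(0.048))
0.5026131932785413 [ 0.41511395  0.31062106 -0.7873668 ] [ 0.13817363 -0.02274603 -0.02101148] [ 0.51225422 -0.28314024  0.08586578] [[ 0.99   0.139  0.038]
 [ 0.144 -0.956 -0.257]
 [ 0.001  0.26  -0.966]]
```

View pics/i.png

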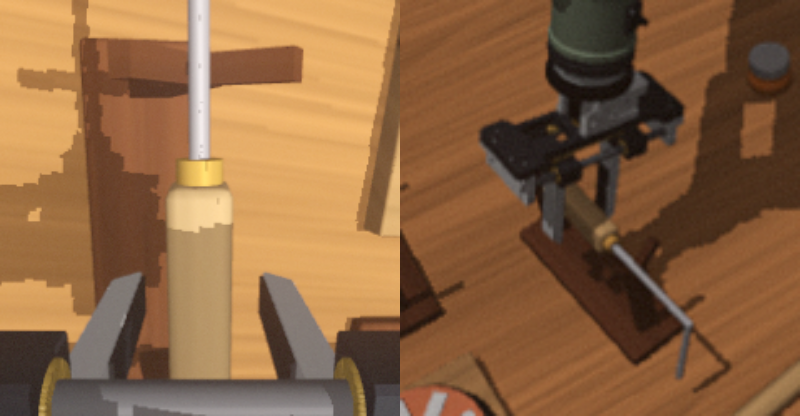

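The handle's flat top faces the camera squarely at columns 168–231, centred between the finger tips at 145 and 258. Closing.

Call:
{"method": "drive_tool", "body": {
  "motion": [
    [0,0,0,0,0,0],
    [0,0,0,0,0,0],
    [0,0,0,0,0,0],
    [0,0,0,0,0,0],
    [0,0,0,0,0,0],
    [0,0,0,0,0,0],
    [0,0,0,0,0,0]
  ],
  "gripper": -1
}}

```text
t: 8.05
tool_pos: [0.5117, -0.2825, 0.0855]
orientation: [2.871, 0.209, 0.027]
ft_force: [-0.4, -1.7, -0.2]
finger_gap: 0.234
finger_force: 30.0
```

Call:
{"method": "drive_tool", "body": {
  "motion": [
    [0,0.03,-0.11,0,0,0],
    [0,0.06,-0.22,0,0,0],
    [0,0.091,-0.338,0,0,0],
    [0,0.091,-0.338,0.17,0,0],
    [0,0.091,-0.338,0.335,0,0],
    [0,0.091,-0.338,0.335,0,0],
    [0,0.091,-0.338,0.335,0,0]
  ]
}}

```text
t: 8.93
tool_pos: [0.5112, -0.2814, 0.2244]
orientation: [-3.133, -0.228, 0.002]
ft_force: [0.0, 0.4, -0.6]
finger_gap: 0.23
finger_force: 30.0
```

```bash
python3 - <<'E'
from h import *
b=grab('scene');print(leg(b,z0=.1,z1=.24));s=arm.sense();print(s['finger_gap'],s['ft_force'],s['ft_torque'],s['tool_pos'],Ro.from_rotvec(s['orientation']).as_matrix().round(3),s['t'])
C=cloud(b);m=(C[...,2]>.2)&(C[...,0]>.62)&(C[...,0]<.72)&(C[...,1]<-.2)&(C[...,1]>-.33);P=C[m];print(len(P),P[P[:,0].argsort()][::8].round(3).tolist())
E
```

```text
(44, array([ 0.6831, -0.2559,  0.2157]), array([ 0.008,  0.01 , -1.   ]), np.float64(0.19))
0.23208963676469044 [ 0.20995777 -0.25384506 -0.78005956] [0.02754963 0.08816039 0.03213149] [ 0.51127419 -0.28103087  0.22459206] [[ 0.989  0.146 -0.001]
 [ 0.146 -0.989  0.   ]
 [-0.001 -0.    -1.   ]] 8.975
148 [[0.621, -0.264, 0.264], [0.628, -0.263, 0.263], [0.633, -0.265, 0.263], [0.637, -0.263, 0.263], [0.643, -0.259, 0.264], [0.649, -0.256, 0.261], [0.655, -0.259, 0.262], [0.66, -0.257, 0.264], [0.666, -0.26, 0.262], [0.67, -0.253, 0.262], [0.676, -0.256, 0.265], [0.68, -0.258, 0.249], [0.682, -0.257, 0.239], [0.682, -0.255, 0.204], [0.683, -0.252, 0.21], [0.683, -0.256, 0.201], [0.684, -0.255, 0.233], [0.684, -0.253, 0.228], [0.685, -0.254, 0.263]]
```

Call:
{"method": "drive_tool", "body": {
  "motion": [
    [0.02,-0.05,-0.075,0,0,0],
    [0.165,-0.2,-0.075,0,0,-0.098],
    [0.165,-0.35,-0.075,0,0,-0.098],
    [0.165,-0.5,-0.075,0,0,-0.098],
    [0.165,-0.65,-0.075,0,0,-0.098],
    [0.165,-0.8,-0.075,0,0,-0.098],
    [0.165,-0.9,-0.075,0,0,-0.098],
    [0.165,-1.0,-0.075,0,0,-0.098],
    [0.165,-1.0,-0.075,0,0,-0.098],
    [0.165,-1.0,-0.075,0,0,-0.098]
  ]
}}

```text
t: 10.22
tool_pos: [0.5184, 0.1233, 0.2553]
orientation: [3.121, 0.351, -0.0]
ft_force: [0.4, -1.2, -1.4]
finger_gap: 0.231
finger_force: 30.0
```

```bash
python3 - <<'E'
from h import *
b=grab('scene');s=arm.sense();R=Ro.from_rotvec(s['orientation']).as_matrix();print(s['ft_force'],s['ft_torque'],s['tool_pos'],R.round(3),s['t'])
print(leg(b,.64,.72,.1,.23,.215,.275))
C=cloud(b);G=np.array([.5599,.1514]);m=np.array([.975,.2215]);n=np.array([-.2215,.975])
D=C[...,:2]-G;x=D@m;y=D@n;z=C[...,2]
def S(k): P=np.c_[x,y,z] if 0 else np.stack([x[k],y[k],z[k]],1);return len(P),P.min(0).round(3),np.median(P,0).round(3),P.max(0).round(3)
print('guard',S((abs(x)<.015)&(abs(y)<.08)&(z>.145)&(z<.17)))
print('paddle',S((abs(x-.097)<.04)&(abs(y)<.03)&(z>.115)&(z<.16)))
print('paddletop',S((abs(x-.097)<.04)&(abs(y)<.03)&(z>.137)&(z<.16)))
print('leg',S((abs(x-.127)<.03)&(abs(y)<.05)&(z>.21)&(z<.28)))
v,u=np.where((abs(x-.097)<.04)&(abs(y)<.03)&(z>.115)&(z<.16));c=int(np.median(u));r=int(np.median(v));print(c,r)
cv2.imwrite('pics/j.png',cv2.resize(b['pixels'][r-75:r+45,c-80:c+80,::-1],(800,600),interpolation=cv2.INTER_CUBIC))
E
```

```text
[ 0.03629323 -0.60717827 -1.31305614] [-0.03677171  0.13053034 -0.00512553] [0.5187326  0.12273173 0.25531871] [[ 0.975  0.221 -0.   ]
 [ 0.221 -0.975 -0.001]
 [-0.     0.001 -1.   ]] 10.275
(50, array([0.6861, 0.1599, 0.2463]), array([ 0.001, -0.027, -1.   ]), np.float64(0.219))
guard (177, array([ 0.   , -0.075,  0.145]), array([ 0.005, -0.007,  0.157]), array([0.008, 0.077, 0.164]))
paddle (72, array([ 0.091, -0.019,  0.115]), array([ 0.098, -0.004,  0.134]), array([0.1  , 0.016, 0.147]))
paddletop (32, array([ 0.092, -0.019,  0.137]), array([ 0.097, -0.001,  0.143]), array([0.099, 0.016, 0.147]))
leg (54, array([ 0.121, -0.022,  0.219]), array([ 0.125, -0.02 ,  0.247]), array([ 0.128, -0.014,  0.279]))
389 190
```

View pics/j.png

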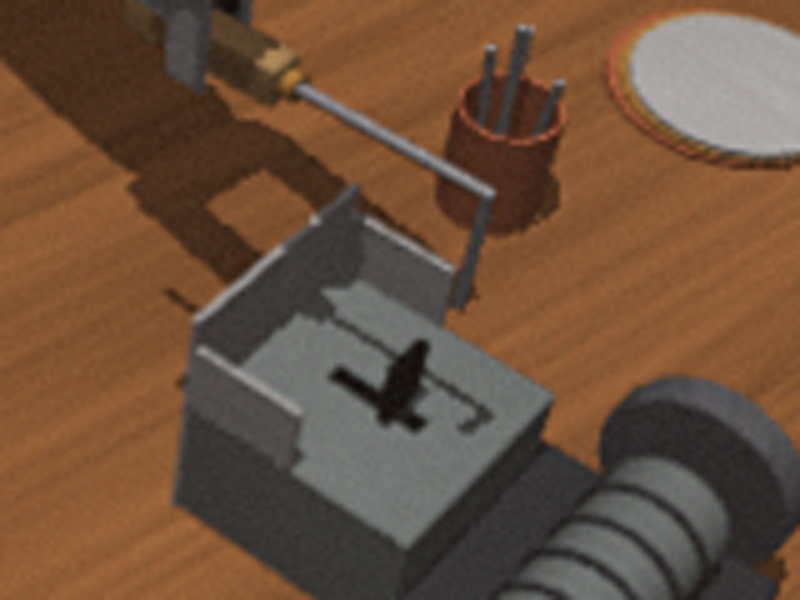

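The picture shows the leg at (465,300) clear behind the paddle at (405,370), a bit to its far side in y. I'll shift 19 mm sideways and then lower.

Call:
{"method": "drive_tool", "body": {
  "motion": [
    [0.012,-0.047,0,0,0,0],
    [0.012,-0.047,0.07,0,0,0],
    [0.012,-0.047,0.15,0,0,0],
    [0.012,-0.047,0.21,0,0,0],
    [0.012,-0.047,0.25,0,0,0],
    [0.012,-0.047,0.27,0,0,0],
    [0.012,-0.047,0.27,0,0,0],
    [0.012,-0.047,0.27,0,0,0]
  ]
}}

```text
t: 11.28
tool_pos: [0.5206, 0.1425, 0.1486]
orientation: [-3.122, -0.348, -0.003]
ft_force: [-0.4, -0.2, -1.0]
finger_gap: 0.231
finger_force: 30.0
```

```bash
cat > st.py <<'E'
from h import *
b=grab('scene');s=arm.sense();R=Ro.from_rotvec(s['orientation']).as_matrix();print('F',s['ft_force'].round(2),'tool axes',(R.T@s['ft_force']).round(2),s['ft_torque'].round(3),s['tool_pos'].round(4),s['orientation'].round(4),s['t'],s['finger_gap'])
C=cloud(b);G=np.array([.5599,.1514]);m=np.array([.975,.2215]);n=np.array([-.2215,.975])
D=C[...,:2]-G;x=D@m;y=D@n;z=C[...,2]
def S(k): P=np.stack([x[k],y[k],z[k]],1);return (len(P),P.min(0).round(3),np.median(P,0).round(3),P.max(0).round(3)) if len(P) else 0
print('paddle',S((x>.04)&(x<.108)&(abs(y)<.03)&(z>.11)&(z<.142)))
for a,c in ((.115,.135),(.135,.155),(.155,.172),(.176,.21)): print('leg',a,S((x>.06)&(x<.15)&(abs(y)<.02)&(z>a)&(z<c)))
print('handle',S((x<0)&(x>-.1)&(abs(y)<.02)&(z>.185)&(z<.21)))
E
python3 st.py
```

```text
F [ 0.36  0.25 -1.32] tool axes [ 0.4  -0.16  1.32] [-0.004  0.104 -0.032] [0.5206 0.1425 0.1487] [-3.1222 -0.3483 -0.0037] 11.325 0.23395941423480365
paddle (57, array([ 0.091, -0.017,  0.11 ]), array([ 0.098, -0.006,  0.128]), array([0.1  , 0.014, 0.142]))
leg 0.115 (49, array([ 0.091, -0.017,  0.116]), array([ 0.099, -0.003,  0.125]), array([0.134, 0.013, 0.134]))
leg 0.135 (49, array([ 0.092, -0.017,  0.136]), array([ 0.098, -0.002,  0.143]), array([0.134, 0.016, 0.154]))
leg 0.155 (12, array([ 0.128, -0.003,  0.157]), array([ 0.132, -0.001,  0.161]), array([ 0.134, -0.   ,  0.171]))
leg 0.176 (77, array([ 0.06 , -0.005,  0.177]), array([ 0.101, -0.001,  0.188]), array([0.134, 0.004, 0.192]))
handle (147, array([-0.068, -0.02 ,  0.185]), array([-0.025, -0.003,  0.198]), array([-0.   ,  0.02 ,  0.209]))
```

Call:
{"method": "drive_tool", "body": {
  "motion": [
    [-0.02,0,0,0,0,0],
    [-0.04,0,0,0,0,0],
    [-0.052,0,0,0,0,0],
    [-0.06,0,0,0,0,0],
    [-0.07,0,0,0,0,0],
    [-0.08,0,0,0,0,0],
    [-0.09,0,0,0,0,0],
    [-0.1,0,0,0,0,0],
    [-0.11,0,0,0,0,0],
    [-0.12,0,0,0,0,0],
    [-0.13,0,0,0,0,0],
    [-0.13,0,0,0,0,0]
  ]
}}

```text
t: 12.82
tool_pos: [0.4684, 0.1308, 0.1476]
orientation: [3.122, 0.349, -0.001]
ft_force: [1.2, 0.1, -0.6]
finger_gap: 0.233
finger_force: 30.0
```

```bash
python3 st.py
```

```text
F [ 1.22 -0.07 -1.08] tool axes [1.17 0.34 1.08] [ 0.01  -0.324  0.006] [0.4684 0.1309 0.1476] [ 3.1221e+00  3.4850e-01 -1.5000e-03] 12.875 0.22889602686047347
paddle (60, array([ 0.065, -0.018,  0.111]), array([ 0.073, -0.006,  0.127]), array([0.08 , 0.002, 0.142]))
leg 0.115 (36, array([ 0.066, -0.018,  0.115]), array([ 0.073, -0.006,  0.127]), array([0.08 , 0.001, 0.135]))
leg 0.135 (38, array([ 0.065, -0.016,  0.136]), array([ 0.073, -0.002,  0.143]), array([0.081, 0.012, 0.154]))
leg 0.155 (12, array([ 0.074, -0.003,  0.156]), array([ 0.078, -0.001,  0.166]), array([0.08 , 0.001, 0.172]))
leg 0.176 (25, array([ 0.061, -0.004,  0.176]), array([ 0.073, -0.001,  0.186]), array([0.081, 0.003, 0.189]))
handle (211, array([-0.1  , -0.02 ,  0.185]), array([-0.064, -0.003,  0.196]), array([-0.001,  0.019,  0.209]))
```

Call:
{"method": "drive_tool", "body": {
  "motion": [
    [-0.005,0,0,0,0,0],
    [-0.01,0,0,0,0,0],
    [-0.015,0,0,0,0,0]
  ]
}}

```text
t: 13.25
tool_pos: [0.4645, 0.1299, 0.1476]
orientation: [-3.122, -0.348, -0.006]
ft_force: [10.0, 2.5, -6.5]
finger_gap: 0.232
finger_force: 30.0
```

Call:
{"method": "drive_tool", "body": {
  "motion": [
    [-0.0025,0,0,0,0,0],
    [-0.005,0,0,0,0,0]
  ]
}}

```text
t: 13.5
tool_pos: [0.4646, 0.1299, 0.1479]
orientation: [-3.121, -0.348, -0.013]
ft_force: [13.6, 3.0, -7.8]
finger_gap: 0.231
finger_force: 30.0
```

```bash
python3 st.py
```

```text
F [11.74  3.85 -8.01] tool axes [12.23 -1.17  8.11] [ 0.457 -1.747  0.026] [0.4646 0.1299 0.1479] [-3.1213 -0.3482 -0.0129] 13.55 0.22905928600746492
paddle (66, array([ 0.063, -0.017,  0.112]), array([ 0.069, -0.006,  0.128]), array([0.077, 0.015, 0.142]))
leg 0.115 (38, array([ 0.063, -0.017,  0.115]), array([ 0.069, -0.006,  0.124]), array([0.076, 0.015, 0.135]))
leg 0.135 (39, array([ 0.062, -0.017,  0.136]), array([ 0.069, -0.004,  0.142]), array([0.077, 0.004, 0.155]))
leg 0.155 (13, array([ 0.069, -0.004,  0.155]), array([ 0.074, -0.002,  0.166]), array([0.077, 0.001, 0.172]))
leg 0.176 (21, array([ 0.061, -0.006,  0.177]), array([ 0.071, -0.002,  0.187]), array([0.077, 0.003, 0.192]))
handle (215, array([-0.1  , -0.02 ,  0.185]), array([-0.068, -0.003,  0.196]), array([-0.001,  0.02 ,  0.21 ]))
```

Call:
{"method": "drive_tool", "body": {
  "motion": [
    [0.003,0,0.003,0,0,0],
    [0.003,0,0.003,0,0,0]
  ]
}}

```text
t: 13.8
tool_pos: [0.4643, 0.1299, 0.1471]
orientation: [-3.122, -0.349, -0.007]
ft_force: [6.0, 0.4, -1.9]
finger_gap: 0.23
finger_force: 30.0
```

```bash
python3 st.py | head -2
```

```text
F [ 5.49  1.87 -1.82] tool axes [ 5.76 -0.61  1.85] [ 0.27  -1.192  0.07 ] [0.4644 0.1299 0.1472] [-3.1217 -0.3485 -0.0076] 13.85 0.23442559207526437
paddle (63, array([ 0.061, -0.018,  0.11 ]), array([ 0.07 , -0.006,  0.126]), array([0.078, 0.019, 0.142]))
```

Call:
{"method": "drive_tool", "body": {
  "motion": [
    [-0.002,0,0,0,0,0],
    [-0.002,0,0,0,0,0]
  ]
}}

```text
t: 14.1
tool_pos: [0.4643, 0.1298, 0.1472]
orientation: [-3.122, -0.348, -0.011]
ft_force: [9.1, 2.2, -3.6]
finger_gap: 0.229
finger_force: 30.0
```

```bash
python3 st.py | head -2
```

```text
F [ 7.57  1.98 -3.8 ] tool axes [ 7.8  -0.26  3.85] [ 0.399 -1.419  0.044] [0.4643 0.1298 0.1472] [-3.1215 -0.3484 -0.0105] 14.15 0.23168779764492006
paddle (63, array([ 0.061, -0.017,  0.11 ]), array([ 0.069, -0.008,  0.126]), array([0.077, 0.017, 0.142]))
```

Call:
{"method": "drive_tool", "body": {
  "motion": [
    [-0.001,0,0,0,0,0],
    [-0.001,0,0,0,0,0],
    [-0.001,0,0,0,0,0],
    [-0.001,0,0,0,0,0]
  ]
}}

```text
t: 14.65
tool_pos: [0.4644, 0.1298, 0.1472]
orientation: [-3.121, -0.348, -0.012]
ft_force: [10.2, 1.8, -4.7]
finger_gap: 0.23
finger_force: 30.0
```

Call:
{"method": "drive_tool", "body": {
  "motion": [
    [0,0,0,0,0,0],
    [0,0,0,0,0,0],
    [0,0,0,0,0,0],
    [0,0,0,0,0,0],
    [0,0,0,0,0,0]
  ]
}}

```text
t: 15.28
tool_pos: [0.4644, 0.1299, 0.1472]
orientation: [-3.121, -0.348, -0.012]
ft_force: [8.6, 2.9, -4.5]
finger_gap: 0.231
finger_force: 30.0
```

```bash
python3 st.py
```

```text
F [ 9.21  2.29 -4.38] tool axes [ 9.45 -0.2   4.45] [ 0.362 -1.552  0.058] [0.4644 0.1298 0.1472] [-3.1214 -0.3483 -0.0118] 15.325 0.2299058825137178
paddle (60, array([ 0.061, -0.017,  0.11 ]), array([ 0.069, -0.005,  0.125]), array([0.077, 0.015, 0.142]))
leg 0.115 (36, array([ 0.061, -0.017,  0.116]), array([ 0.069, -0.006,  0.123]), array([0.077, 0.015, 0.135]))
leg 0.135 (40, array([ 0.061, -0.016,  0.135]), array([ 0.069, -0.004,  0.143]), array([0.077, 0.007, 0.155]))
leg 0.155 (10, array([ 0.071, -0.005,  0.155]), array([ 0.075, -0.002,  0.163]), array([0.076, 0.002, 0.172]))
leg 0.176 (18, array([ 0.062, -0.005,  0.178]), array([ 0.07 , -0.001,  0.187]), array([0.076, 0.002, 0.188]))
handle (210, array([-0.1  , -0.018,  0.185]), array([-0.068, -0.002,  0.196]), array([-0.002,  0.02 ,  0.21 ]))
```

```bash
cat > pd.py <<'E'
from h import *
G=np.array([.5599,.1514]);m=np.array([.975,.2215]);n=np.array([-.2215,.975])
t0=load('top');t1=grab('top')
for im in (t0,t1):
    g=im['pixels'].astype(int).max(2)
    # resample a map of the plane z=.142 in guard axes
    X,Y=np.meshgrid(np.arange(.03,.13,.001),np.r_[-.014:-.008:.001,.008:.014:.001])
    P=np.c_[G+X.ravel()[:,None]*m+Y.ravel()[:,None]*n,np.full(X.size,.142)]
    uv=cv2.projectPoints(P,cv2.Rodrigues(np.array(im['R'],float))[0],np.array(im['t'],float),K(im),np.array(im['dist'],float))[0].reshape(*X.shape,2).astype(np.float32)
    pr=cv2.remap(g.astype(np.uint8),uv[...,0],uv[...,1],cv2.INTER_LINEAR)
    for r in (pr[:6],pr[6:]): print(r.mean(0).astype(int)[::2])
E
python3 pd.py
```

```text
[161 161 161 161 159 154 146 138 136 134 132 133 139 139 138 136 135 134
 135 137 139 139 137 118  93  62  38  24  24  30  41  53  75  98 123 139
 152 157 160 160 160 160 160 160 160 160 159 158 157 157]
[161 161 161 161 161 161 160 159 159 159 159 160 160 160 161 160 160 159
 159 158 158 158 156 151 121  90  58  38  26  31  38  50  74 109 135 151
 155 157 158 157 156 156 155 156 156 156 156 156 156 156]
[157 158 158 159 156 149 142 134 130 117  93  64  37  27  26  39  51  62
  92 120 131 137 138 137 136 135 133 133 134 136 136 136 135 136 138 142
 149 153 156 156 156 156 156 156 157 157 156 155 153 153]
[152 153 154 154 153 150 148 147 148 148 133 111  89  71  63  60  62  74
  95 123 142 151 148 146 147 148 150 152 153 154 155 155 155 154 154 154
 154 154 154 154 153 153 152 153 153 152 153 152 152 152]
```

The paddle has moved about 29 mm from a partly advanced start, ending 62 mm behind the guard. That is its stop, as the force build-up also shows. I'll back the leg off and lift.

Call:
{"method": "drive_tool", "body": {
  "motion": [
    [0.015,0,0,0,0,0],
    [0.04,0,0,0,0,0],
    [0.04,0,0,0,0,0],
    [0.04,0,-0.1,0,0,0],
    [0.04,0,-0.2,0,0,0],
    [0.04,0,-0.28,0,0,0],
    [0.04,0,-0.28,0,0,0],
    [0.04,0,-0.28,0,0,0]
  ]
}}

```text
t: 16.38
tool_pos: [0.4755, 0.1326, 0.2565]
orientation: [3.122, 0.349, -0.005]
ft_force: [-0.5, 0.0, -1.5]
finger_gap: 0.232
finger_force: 30.0
```

```bash
python3 pd.py | tail -4; cp pics/top.pkl pics/top2.pkl; python3 - <<'E'
from h import *
b=grab('scene');s=arm.sense();R=Ro.from_rotvec(s['orientation']).as_matrix();print(s['ft_force'],s['ft_torque'],s['tool_pos'],R.round(3),s['t'])
print(leg(b,.6,.72,.1,.23,.22,.28))
C=cloud(b)
for a in (.54,.57,.6,.63):
    k=(abs(C[...,0]-a)<.01)&(abs(C[...,1]-.15)<.06)&(C[...,2]>.24);P=C[k];print(a,len(P),P.mean(0).round(4) if len(P) else 0,P[:,2].max() if len(P) else 0)
E
```

```text
150 153 156 156 156 156 156 156 157 157 156 155 154 154]
[ 91  90  87  86  86  97 112 133 146 150 129 100  75  59  57  64  73  91
 112 133 145 148 148 148 151 153 156 156 154 151 148 145 136 124 113 106
 103 101 102 105 111 121 130 138 144 147 149 150 152 152]
[-0.03749808  0.61006419 -1.4909077 ] [-0.00685507  0.06316424 -0.02669501] [0.47519194 0.13255885 0.25582889] [[ 0.975  0.221 -0.005]
 [ 0.221 -0.975 -0.   ]
 [-0.005 -0.001 -1.   ]] 16.475
(52, array([0.643 , 0.1688, 0.2505]), array([-0.002, -0.017, -1.   ]), np.float64(0.221))
0.54 33 [0.5371 0.145  0.2953] 0.3027135084929604
0.57 20 [0.57   0.1528 0.2944] 0.29644832593989223
0.6 24 [0.6007 0.1597 0.2941] 0.2973701568724858
0.63 26 [0.6311 0.1669 0.2897] 0.2967231539394364
```

Call:
{"method": "drive_tool", "body": {
  "motion": [
    [-0.02,0.1,0,0,0,0],
    [-0.04,0.25,0,0,0,0.03],
    [-0.06,0.4,0,0,0,0.05],
    [-0.08,0.55,0,0,0,0.08],
    [-0.1,0.7,0,0,0,0.1],
    [-0.12,0.85,0,0,0,0.1],
    [-0.14,0.95,0,0,0,0.1],
    [-0.14,1.0,0,0,0,0.1],
    [-0.14,1.0,0,0,0,0.1],
    [-0.14,1.0,0,0,0,0.1]
  ]
}}

```text
t: 17.73
tool_pos: [0.5104, -0.268, 0.2578]
orientation: [-3.132, -0.228, 0.001]
ft_force: [0.2, -0.2, -1.5]
finger_gap: 0.233
finger_force: 30.0
```

```bash
python3 - <<'E'
from h import *
b=grab('scene');s=arm.sense();R=Ro.from_rotvec(s['orientation']).as_matrix();print(s['ft_force'],s['tool_pos'],R.round(3),s['t'])
print(leg(b,.64,.72,-.31,-.2,.22,.28))
print('yaw',np.degrees(np.arctan2(R[1,0],R[0,0])),'move to (.5085,-.2735)',(R.T@(np.array([.5085,-.2735,s['tool_pos'][2]])-s['tool_pos'])/.4).round(4))
E
```

```text
[-0.72766412 -0.2256346  -0.56262839] [ 0.51045671 -0.26788752  0.25808202] [[ 0.989  0.145 -0.   ]
 [ 0.145 -0.989  0.001]
 [-0.    -0.001 -1.   ]] 17.775
(51, array([ 0.6817, -0.2428,  0.2485]), array([ 0.011,  0.014, -1.   ]), np.float64(0.22))
yaw 8.358525805902039 move to (.5085,-.2735) [-0.0069  0.0132 -0.    ]
```

Call:
{"method": "drive_tool", "body": {
  "motion": [
    [-0.007,0.013,0,0,0,0],
    [-0.007,0.013,0.13,0,0,0],
    [-0.007,0.013,0.25,0,0,0],
    [-0.007,0.013,0.33,0,0,0],
    [-0.007,0.013,0.38,0,0,0],
    [-0.007,0.013,0.41,0,0,0],
    [-0.007,0.013,0.425,0,0,0],
    [-0.007,0.013,0.432,0,0,0],
    [-0.007,0.013,0.432,0,0,0]
  ]
}}

```text
t: 18.9
tool_pos: [0.5088, -0.2754, 0.0864]
orientation: [3.133, 0.226, 0.002]
ft_force: [0.3, 1.1, -2.0]
finger_gap: 0.237
finger_force: 30.0
```

```bash
python3 - <<'E'
from h import *
b=grab('scene');s=arm.sense();print(s['ft_force'],s['ft_torque'],s['tool_pos'])
print(leg(b));C=cloud(b)
for a in (.57,.6,.63,.66):
    k=(abs(C[...,0]-a)<.008)&(abs(C[...,1]+.26)<.03)&(C[...,2]>.1);P=C[k];print(a,len(P),np.median(P,0).round(4))
E
```

```text
[-0.44075291  1.10556518 -0.48910928] [0.23226655 0.03311071 0.03983029] [ 0.50882296 -0.27543272  0.08635664]
(37, array([ 0.6796, -0.2488,  0.0796]), array([ 0.001, -0.007, -1.   ]), np.float64(0.05))
0.57 336 [ 0.5682 -0.256   0.4465]
0.6 148 [ 0.6003 -0.2602  0.1269]
0.63 18 [ 0.6318 -0.2557  0.1269]
0.66 20 [ 0.6589 -0.2517  0.1261]
```

Call:
{"method": "drive_tool", "body": {
  "motion": [
    [0,-0.004,0.003,0,0,0],
    [0,-0.004,0.006,0,0,0],
    [0,-0.004,0.006,0,0,0]
  ]
}}

```text
t: 19.32
tool_pos: [0.5087, -0.2738, 0.0842]
orientation: [3.133, 0.226, 0.002]
ft_force: [-0.7, 1.6, 4.6]
finger_gap: 0.234
finger_force: 30.0
```

```bash
python3 - <<'E'
from h import *
b=grab('scene');s=arm.sense();print(s['ft_force'],s['ft_torque'],s['tool_pos'])
print(leg(b));C=cloud(b)
for a in (.6,.63,.66):
    k=(abs(C[...,0]-a)<.008)&(abs(C[...,1]+.26)<.03)&(C[...,2]>.1);P=C[k];print(a,len(P),np.median(P,0).round(4))
E
```

```text
[-1.83353237  2.66940148  5.79479662] [0.45722037 0.02211351 0.12393066] [ 0.50871695 -0.27379592  0.08422035]
(37, array([ 0.6797, -0.2474,  0.0771]), array([ 0.001, -0.002, -1.   ]), np.float64(0.046))
0.6 148 [ 0.6001 -0.2596  0.1269]
0.63 17 [ 0.6297 -0.2545  0.1238]
0.66 17 [ 0.6605 -0.2497  0.1257]
```

Call:
{"method": "drive_tool", "body": {
  "motion": [
    [0,-0.002,-0.002,0,0,0],
    [0,-0.002,-0.002,0,0,0]
  ]
}}

```text
t: 19.62
tool_pos: [0.5086, -0.2735, 0.0843]
orientation: [3.132, 0.226, 0.002]
ft_force: [1.0, -0.5, 2.3]
finger_gap: 0.232
finger_force: 30.0
```

Call:
{"method": "drive_tool", "body": {
  "motion": [
    [0,0,0,0,0,0],
    [0,0,0,0,0,0],
    [0,0,0,0,0,0],
    [0,0,0,0,0,0],
    [0,0,0,0,0,0]
  ],
  "gripper": 0.1
}}

```text
t: 20.25
tool_pos: [0.5079, -0.2729, 0.0838]
orientation: [-3.133, -0.226, 0.0]
ft_force: [-0.3, 0.1, -0.0]
finger_gap: 0.551
finger_force: 0.0
```

```bash
python3 - <<'E'
from h import *
b=grab('scene');s=arm.sense();print(s['ft_force'],s['ft_torque'],s['tool_pos'],s['finger_gap'])
print(leg(b));C=cloud(b)
for a in (.6,.63,.66):
    k=(abs(C[...,0]-a)<.008)&(abs(C[...,1]+.26)<.03)&(C[...,2]>.1);P=C[k];print(a,len(P),np.median(P,0).round(4))
E
```

```text
[0.92434834 0.93557385 0.94583512] [-0.01445634  0.00618905 -0.00994995] [ 0.50791406 -0.27293767  0.08381543] 0.5522841602026135
(42, array([ 0.6793, -0.2471,  0.0799]), array([ 0.009, -0.006, -1.   ]), np.float64(0.046))
0.6 147 [ 0.6    -0.2587  0.126 ]
0.63 20 [ 0.6308 -0.2545  0.1244]
0.66 18 [ 0.661  -0.2497  0.1251]
```

Released with the leg vertical. I'll rise clear and check.

Call:
{"method": "drive_tool", "body": {
  "motion": [
    [0,0,-0.05,0,0,0],
    [0,0,-0.12,0,0,0],
    [0,0,-0.25,0,0,0],
    [0,0,-0.4,0,0,0],
    [0,0,-0.4,0,0,0],
    [0,0,-0.4,0,0,0],
    [0,0,-0.4,0,0,0],
    [0,0,-0.4,0,0,0]
  ]
}}

```text
t: 21.3
tool_pos: [0.507, -0.2723, 0.2418]
orientation: [-3.131, -0.225, 0.005]
ft_force: [0.1, -0.7, 0.4]
finger_gap: 0.552
finger_force: 0.0
```

```bash
python3 - <<'E'
from h import *
b=grab('scene');a=grab('wrist');print(leg(b));s=arm.sense();print(s['tool_pos'],s['ft_force'],s['t'])
cv2.imwrite('pics/k.png',cv2.hconcat([cv2.resize(a['pixels'][60:310,200:440,::-1],(400,416)),cv2.resize(b['pixels'][110:310,150:470,::-1],(400,250)) if 0 else cv2.resize(b['pixels'][120:310,180:440,::-1],(400,416))]))
E
python3 pd.py | tail -6
```

```text
(39, array([ 0.6794, -0.2471,  0.0777]), array([ 0.014, -0.015, -1.   ]), np.float64(0.045))
[ 0.50741081 -0.27258497  0.24249667] [-0.54756932  1.25523812 -0.23215243] 21.4
[160 160 161 161 159 151 145 137 132 119  93  65  38  28  27  40  50  58
  85 112 128 136 140 139 139 137 134 134 137 138 139 138 137 137 140 145
 152 156 159 158 159 159 159 159 159 159 158 157 156 156]
[161 160 160 160 160 160 159 158 157 154 128  95  61  35  27  32  43  64
  90 122 144 154 157 157 157 157 157 157 157 157 157 156 157 157 157 157
 156 156 156 156 155 154 154 155 155 155 155 156 156 156]
```

View pics/k.png

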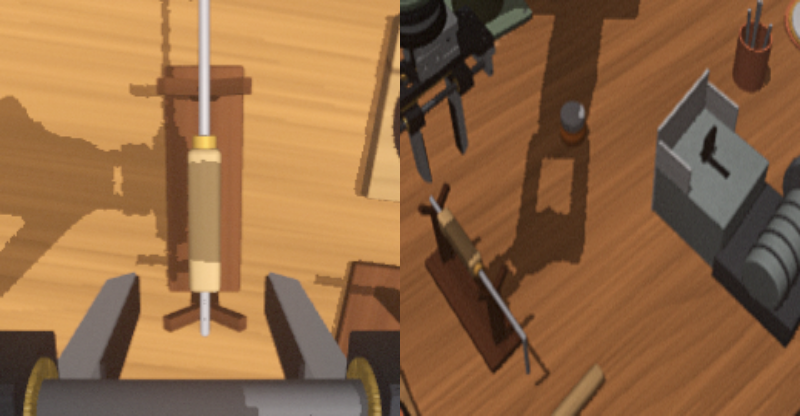

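The rod hangs level in both forks with its leg down, handle at (204,220). The paddle stands at the guard end of its slot, and the gripper is clear.

```bash
python3 -c "
from rig import arm
print(arm.job_done())"
```

```text
the job is handed in; nothing more can be done
None
```

I handed the job in at about 21 s: the paddle was pulled to its stop and held with roughly 10 N for over a second, and the rod is back in its stand, leg down and released. The hand-in returned no verdict. My first attempt to grip the handle missed and rolled the rod in its forks; I regripped it and straightened it before use.

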